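# Pump the hand lubricator until its indicator pin is out

## Robot

A 7-joint arm with a two-finger parallel gripper is mounted at the origin on the work surface. World frame = base frame: x ahead of the robot, y to its left, z up, the work surface at z = 0. Lengths are in m, angles in rad, forces in N, time in s.
With the tool pointing down it reaches from about 0.425 to 0.875 m from the base axis. Payload 4.7 kg.
Tool frame: the origin (TCP) lies at the very end of the fingers, on their centre line; the grasp point (between the pads) lies behind it (ctrl.tcp_to_grasp is the y of the grasp point in the tool frame, in m); y points along the fingers, x is the direction in which the jaws open and shut, and the axes are right-handed (so a half turn about y gives the same grasp; the last joint's range is limited). The gripper opens to 87 mm and grips with 3 to 60 N. Pads are 19 mm wide; open, the fingers measure 117 mm over their backs; the gripper's body (75 mm by 190 mm) begins 51 mm behind the grasp point.
Start: joints at [-1.33, 0.321, -0.07, 1.45, 0.023, 1.371, -0.057], TCP at [0.146, 0.633, 0.223] pointing down, gripper open.
Joint ranges: [-2.86, 2.86], [-0.3, 2.09], [-1.38, 1.24], [0.06, 2.45], [-1.56, 4.7], [0.09, 2.05], [-2.69, 2.69]. Speed limits (rad/s): [2.57, 2.57, 3.14, 3.14, 3.14, 3.14, 3.14].

## Interface

Orientations are given as a rotation vector (axis times angle).
In Python, from bench import ctrl, get_image, workorder gives the robot as it stands.
- The arm moves only by the tool drive_tool, never from a script. Its argument "increments" is text: rows parted by semicolons, each of 5 numbers parted by spaces: the shift along the tool's x, y, z in mm, then the turn about the tool's y in degrees, then the closure in counts, from 0 (fully open) to 255 (shut). In form: tx ty tz yaw fingers; .... A call has 1 to 20 rows; each row shifts and turns the commanded pose from where the row before left it, along the tool's axes as they then stand; what a row does not reach is not made up. A row lasts 1/8 s, in which the tool goes at most 62.5 mm and 10.7 degrees, less where a joint would pass 70% of its speed; a pose out of reach is approached as far as the arm can. A call is refused whole if a number of a shift passes 62.5 or a number of a turn 10.7, either way. A call with a gripper value outside its range is refused whole. The fingers move at their own pace and stop on an object; "squeeze" is the grip in N (left out, the last holds). Time passes only in rows, so rows that do not move let the fingers close. It gives the time, the measured TCP pose, the force and the opening at its end, in the units of the state.
- ctrl.get_state(): the state, without advancing time (a new reading comes with each control period).
- get_image(name): name is "side" or "top"; returns a dict with "img" (400x640x3 uint8, red, green, blue), "mtx" (3x3 intrinsics, pixels), "camera_from_world" (4x4, takes a point from world to camera coordinates). Camera axes: x right, y up, looking along -z (the intrinsics and any distortion apply to the point x, -y, -z); pixel columns grow to the right and rows downward; lengths in m; the calibration is good to about 2 mm. A picture is of the moment at which its call begins. There is no depth.
- workorder.close_job(): hands the job in, once; it reports no verdict.
The state is a dict: "time": time; "joint_positions": joint angles; "qd": joint speeds; "joint_torque": joint torques, N m; "position": TCP position; "tool_rot": TCP orientation; "ft_force": force on the tool from outside, world axes, zero at the start; "torque": the same for the moment, N m; "grip_width": opening from 0.0 (shut) to 1.0 (fully open).
Only numpy, scipy, OpenCV 4.12 (cv2) and the standard library are available. Lean on these libraries where they do the work, as an engineer would, in place of code of your own. Each camera call takes 0.05 s, during which the arm holds its last target.

## Task

Oil the rod-shaving machine before work: press the hand lubricator's push plunger down and let it spring back up, again and again, until the indicator pin on the metering block stands fully out, then let go so that the plunger is back up. Press the push head from above without gripping it; do not touch the pin or press the start button, and leave everything else on the bench where it is.

Things in the scene. Friction and masses are not known exactly. Their poses are not given: they have to be found in the camera images.
- machine: grey bench machine for shaving willow rods, fixed; placed anew each time (13 cm in x, 29 cm in y, yaw up to 0.35 either way). Origin on the table, x away from the operator, y left, z up. Bed plate 20 mm thick, x -110..160, y -455..165 mm. Roller frame, belt guard and motor at y -100..-460 mm, up to 246 mm high. The hand lubricator is at its left end.
- tank_lid (a point): middle of the lubricator's aluminium lid plate (upper face, 127 mm above the table, 118 x 94 mm) on its white oil tank; at x 10, y 0 mm of the machine. On it stand the push plunger (30 mm towards the operator, in a 36 mm boss 12 mm high) and, 33 mm behind the middle, the fixed black filler cap (30 mm across, 13 mm high), which is lower than the push head.
- plunger (a joint): travel of the lubricator's push plunger, m: 0 = up (rest), 0.022 = down on its stop. It moves straight down; press its round black head from above near the middle. It takes about 6 N to start and 13 N at the bottom, 15 N once the pin is out; its spring brings it back up by itself within 0.5 s of being let go.
- plunger_top (a point): middle of the flat top of the push head, 181 mm above the table when up, 159 mm when fully down; the top face is 37 mm across. Nothing within 150 mm of it is higher
- push_rim: knurled rim round the lower 8 mm of the push head, 43 mm across, its upper edge 6 mm below the head's top face; origin at the centre of its underside, 14 mm below the top face. Goes up and down with the plunger. Not to be gripped.
- pin (a joint): how far the indicator pin stands out of its brass gland, m: 0 = in, 0.022 = fully out at its stop. Starts between 0 and 0.0105. A full stroke of the plunger (22 mm down, then up) lifts it about 3.2 mm, a shorter one less (its first 2 mm give nothing); it stays there between strokes. Once it is fully out a relief valve lets further strokes pass: they do no harm and do not move it.
- pin_rod: the indicator pin: upright steel pin 10 mm across with a dark groove 18 to 20.5 mm below its tip that comes clear of the hexagonal brass gland (21 mm across, top 73 mm above the table) when the pin is fully out. Origin at its tip. On the steel metering block left of the tank (block top 64 mm high), at x -21, y 112 mm of the machine. Not to be touched.
- start_button (a joint): travel of the machine's start button, m: 0 = out, 0.006 = in. Grey push button 24 mm across, pointing up, on the grey control box behind the tank (x 118, y -20 mm of the machine, top 118 mm above the table). Not to be pressed.
- oil_bottle: loose white plastic bottle of machine oil, 64 mm across, 185 mm tall, standing left of the bed plate; origin under its centre
- spanner: loose steel spanner 130 mm long lying on the bed plate in front of the tank; origin on its underside
- bodkin: loose bodkin (wooden handle 88 mm long and 25 mm thick, steel spike 90 mm) lying on the table in front of the machine; origin on the table where the spike leaves the handle
- rapping_iron: loose flat steel bar 240 x 28 x 10 mm with an eye at one end, lying on the table left of the machine; origin under its centre
- side_cutters: loose pair of side cutters with black grips, 200 mm long, 60 mm wide, 17 mm thick, lying on the table to the left; origin under them, near the joint
- small_basket: loose round willow basket, 194 mm across, 110 mm tall, at the left of the table; origin under its centre
- grease_tin: loose flat steel tin 76 mm across, 55 mm tall, left of the machine's bed plate; origin under its centre

How it is judged:
On the way, in this order (a step that is already met when the one before it is completed fails the run):
1. the push plunger is being pumped (pressed down by at least 6 mm) (value of joint plunger above 0.006 m), for 0.02 s.
2. the indicator pin stands fully out (at least 20 of its 22 mm) (value of joint pin above 0.02 m), for 0.2 s.
At the end, for the whole second after the job is handed in: The indicator pin stands at least 20 mm out of its 22 mm, the push plunger is back up within 2 mm, the start button is out, and every loose thing is within 20 mm of where it was (value of joint pin above 0.02 m and value of joint each of plunger, start_button below 0.002 m and distance of each of oil_bottle, spanner, bodkin, rapping_iron, side_cutters, small_basket, grease_tin from where it was at the start of the episode below 0.02 m); the robot touches nothing.
It fails at once if the indicator pin is touched (contact force between any of the fingers, the arm and pin_rod above 0.3 N).
It fails at once if the push head is gripped by its rim (contact force between the fingers and push_rim above 2 N).
It fails at once if the start button is pressed (value of joint start_button above 0.003 m).
It fails at once if a bystander is shifted by more than 20 mm, tipped or lifted (distance of any of oil_bottle, spanner, bodkin, rapping_iron, side_cutters, small_basket, grease_tin from where it was at the start of the episode above 0.02 m).
It also fails if it takes over 58 s, if anything falls off the work surface, if the arm or the gripper's body presses on something with over 40 N, if the wrist force passes 120 N, or if a joint passes its speed limit or range.

## Working session

There is one attempt and no reset: what is moved stays moved. The work goes in short steps, Python scripts to look and compute and a tool call to move; the robot and the scene stay as the last step left them, time stands still between calls to the robot, and variables do not carry over. Pictures are saved under pics/ and viewed, and the job is handed in when it is done.

Besides the shell and the picture viewer there is one more tool, called after "Call:" as a command line: name --argument value ..., lists and objects as JSON in quotes. drive_tool: Moves the arm, as the interface text tells. Its arguments: {"type":"object","properties":{"increments":{"type":"string"},"squeeze":{"type":"number"}},"required":["increments"]}

```bash
mkdir -p pics; cat > h.py <<'E'
import numpy as np, cv2
from bench import ctrl, get_image, workorder
def snap(n,f):
    d=get_image(n); cv2.imwrite('pics/'+f,d['img'][:,:,::-1]); np.savez('pics/'+f+'.npz',**d); return d
def proj(d,p):
    c=d['camera_from_world']@np.append(p,1); v=d['mtx']@np.array([c[0],-c[1],-c[2]]); return v[:2]/v[2]
def ray(d,uv,z):
    T=d['camera_from_world'];R=T[:3,:3];o=-R.T@T[:3,3]
    k=np.linalg.inv(d['mtx'])@np.array([uv[0],uv[1],1.]); w=R.T@np.array([k[0],-k[1],-k[2]])
    return o+w*(z-o[2])/w[2]
E
python3 - <<'E'
from h import *
s=ctrl.get_state();print(s, ctrl.tcp_to_grasp)
for n in('top','side'):
    d=snap(n,n+'0.png');print(d.keys(),d['mtx'],np.linalg.inv(d['camera_from_world'])[:3,3])
E
```

```text
{'time': 0.0, 'joint_positions': array([-1.32991137,  0.32181461, -0.07008008,  1.45167296,  0.02257713,
        1.37078386, -0.05689847]), 'qd': array([ 8.34176875e-04, -1.74957816e-04, -1.11768177e-03, -3.30606310e-04,
        3.33827341e-04,  1.83940872e-05, -3.15846485e-05]), 'joint_torque': array([ 9.50611093e-05, -4.91298795e+01, -4.03780835e-01, -3.12517798e+01,
       -6.37466437e-02,  4.38224024e-02,  1.80315692e-04]), 'position': array([0.14606976, 0.63281113, 0.22146793]), 'tool_rot': array([-1.30923763, -1.03953532,  1.04192855]), 'ft_force': array([-0.20763645,  0.77148277, -0.18050811]), 'torque': array([ 0.01865344, -0.00156728,  0.01330169]), 'grip_width': 1.0029657710093562} -0.0187
dict_keys(['img', 'mtx', 'camera_from_world']) [[382.8989191    0.         315.71073779]
 [  0.         382.8989191  203.00131238]
 [  0.           0.           1.        ]] [0.40361899 0.2279275  1.02336543]
dict_keys(['img', 'mtx', 'camera_from_world']) [[501.87671254   0.         329.17176526]
 [  0.         501.87671254 200.36803598]
 [  0.           0.           1.        ]] [ 0.24760504 -0.63932169  1.25356185]
```

View pics/top0.png

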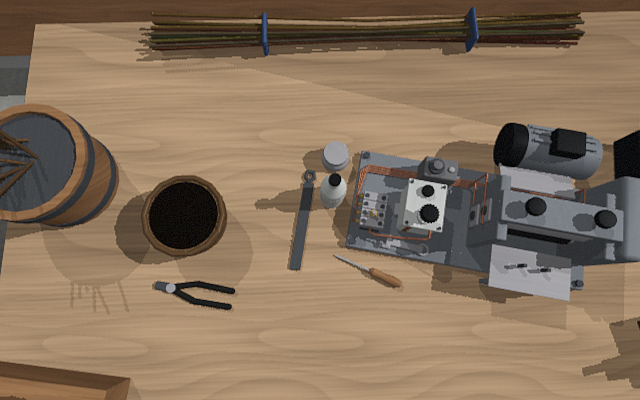

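View pics/side0.png

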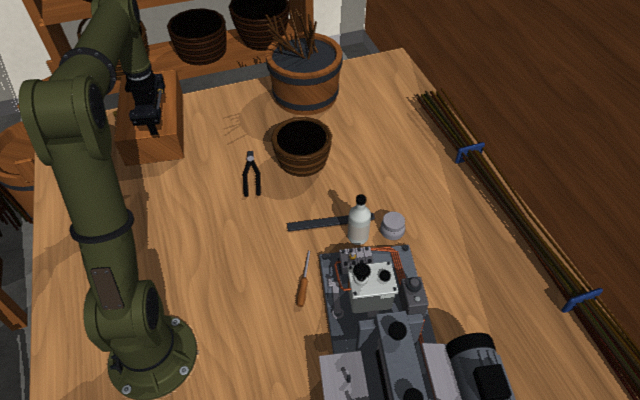

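```bash
python3 - <<'E'
from h import *
L=lambda f:dict(np.load('pics/'+f+'.npz'))
t=L('top0.png');s=L('side0.png')
print(proj(t,[.146,.633,.22]),proj(s,[.146,.633,.22]))
for d,n,box in((t,'top',(395,165,60,80)),(s,'side',(335,230,80,80))):
    x,y,w,h=box;im=d['img'][y:y+h,x:x+w]
    cv2.imwrite(f'pics/{n}z.png',cv2.resize(im,None,fx=7,fy=7,interpolation=cv2.INTER_NEAREST)[:,:,::-1])
    m=(im.max(2)<50).astype('uint8')
    n_,l,st,c=cv2.connectedComponentsWithStats(m)
    for i in range(1,n_):
        if st[i,4]>20: 
            uv=c[i]+[x,y];print(n,st[i],uv,ray(d,uv,.178),ray(d,uv,.14))
E
```

```text
[103.3167662  429.36611009] [156.61115254 122.92478488]
top [33  0 10  9 37] [431.83783784 169.        ] [ 0.65665151 -0.05283662  0.178     ] [ 0.66802557 -0.06545724  0.14      ]
top [ 22  10  36  11 121] [434.84297521 179.9338843 ] [ 0.63041013 -0.05735573  0.178     ] [ 0.64060462 -0.07017948  0.14      ]
top [ 27  20  12  12 110] [427.41818182 190.48181818] [ 0.60601383 -0.0380997   0.178     ] [ 0.61511168 -0.05005788  0.14      ]
top [ 25  39  19  19 264] [428.90530303 213.17424242] [ 0.55347335 -0.03678572  0.178     ] [ 0.56020945 -0.04868483  0.14      ]
side [ 0 22  6 10 48] [337.04166667 256.29166667] [0.50754461 0.01725059 0.178     ] [0.51672837 0.04044753 0.14      ]
side [ 17  30  18  21 251] [360.51394422 269.86055777] [ 0.54871868 -0.04025856  0.178     ] [ 0.55935714 -0.01909344  0.14      ]
side [  2  33  12  25 130] [342.46153846 274.47692308] [ 0.50155732 -0.03753681  0.178     ] [ 0.51052955 -0.01627553  0.14      ]
side [ 59  38  15  42 272] [400.61029412 296.21691176] [ 0.61173039 -0.14119036  0.178     ] [ 0.62459508 -0.12359119  0.14      ]
side [44 40 11 11 93] [384.35483871 275.22580645] [ 0.5985153  -0.07453058  0.178     ] [ 0.61091309 -0.0545763   0.14      ]
side [70 48 10 14 85] [409.         284.62352941] [ 0.64450405 -0.11918855  0.178     ] [ 0.65852664 -0.10081206  0.14      ]
side [  4  61  13  19 171] [344.97660819 301.23976608] [ 0.48103864 -0.10864996  0.178     ] [ 0.48928593 -0.08990113  0.14      ]
```

```bash
ls pics
```

```text
side0.png
side0.png.npz
sidez.png
top0.png
top0.png.npz
topz.png
```

View pics/topz.png

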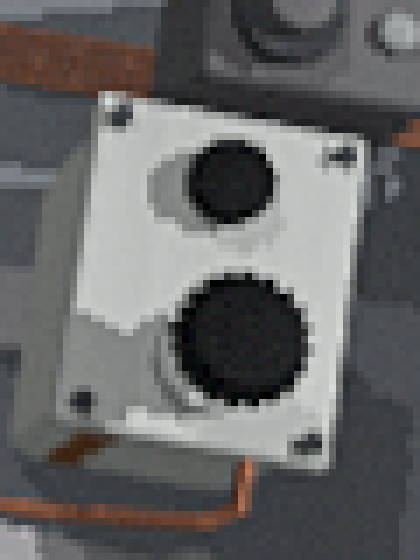

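View pics/sidez.png

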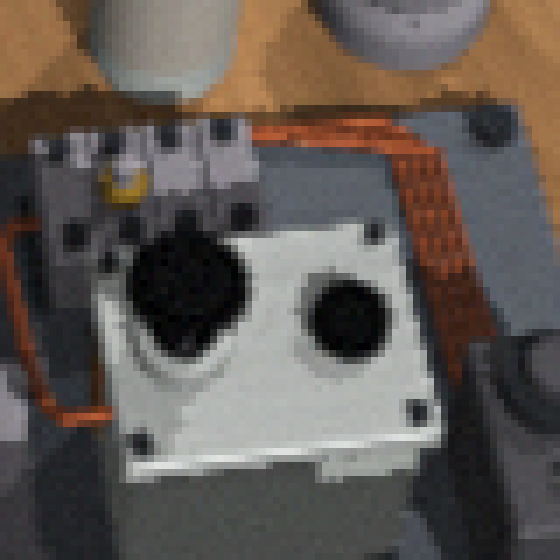

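```bash
python3 - <<'E'
from h import *
from scipy.spatial.transform import Rotation as Ro
s=ctrl.get_state();R=Ro.from_rotvec(s['tool_rot']).as_matrix();print(R.round(3))
print(s['position'])
for tgt in ([.42,.36,.28],[.553,-.039,.28]):
    print(R.T@(np.array(tgt)-s['position'])*1000)
t=dict(np.load('pics/top0.png.npz'))
for uv,z in(((429.7,213.3),.173),((427.9,190.9),.134),((335,181),.185)):print(ray(t,uv,z))
E
```

```text
[[ 0.225 -0.    -0.974]
 [ 0.974 -0.002  0.225]
 [-0.002 -1.    -0.   ]]
[0.1460764 0.6328506 0.2215593]
[-204.38571752  -58.05063727 -328.25829255]
[-563.27052848  -57.39898267 -547.55550596]
[ 0.55402312 -0.04012667  0.173     ]
[ 0.61548832 -0.05301091  0.134     ]
[0.63191744 0.17204819 0.185     ]
```

Call:
drive_tool --increments "-29 -10 -47 0 255; -29 -10 -47 0 255; -29 -10 -47 0 255; -29 -10 -47 0 255; -29 -10 -47 0 255; -29 -8 -47 0 255; -30 0 -46 0 255; -40 0 -24 0 255; -40 0 -24 0 255; -40 0 -24 0 255; -40 0 -24 0 255; -40 0 -24 0 255; -40 0 -24 0 255; -40 0 -24 0 255; -40 0 -24 0 255; -39 0 -27 0 255; 0 0 0 0 255; 0 0 0 0 255" --squeeze 10

```text
time: 2.35
position: [0.5523, -0.0375, 0.2801]
tool_rot: [-1.307, -1.04, 1.041]
ft_force: [0.1, 0.7, -0.4]
grip_width: 0.01
```

```bash
cat > st.py <<'E'
from h import *
from scipy.spatial.transform import Rotation as Ro
import sys
s=ctrl.get_state();R=Ro.from_rotvec(s['tool_rot']).as_matrix();print(R.round(3))
for k in('time','position','ft_force','grip_width','joint_positions'):print(k,s[k])
print(R.T@(np.array([.553,-.040,.2])-s['position'])*1000)
for n in('top','side'):
    d=snap(n,n+sys.argv[1]+'.png')
    x,y=((340,150) if n=='top' else (300,200))
    cv2.imwrite(f'pics/{n}{sys.argv[1]}z.png',cv2.resize(d['img'][y:y+110,x:x+150],None,fx=5,fy=5,interpolation=cv2.INTER_CUBIC)[:,:,::-1])
E
python3 st.py 1
```

```text
[[ 0.225 -0.001 -0.974]
 [ 0.974  0.001  0.225]
 [ 0.    -1.     0.001]]
time 2.35
position [ 0.55227692 -0.03753557  0.28005906]
ft_force [ 0.09979275  0.67040054 -0.35529139]
grip_width 0.009676126637852117
joint_positions [-0.50307271  0.0934988   0.56581891  1.62299701 -0.05108867  1.44084829
  1.41159781]
[-2.27082478 80.05665296 -1.35109153]
```

View pics/top1.png

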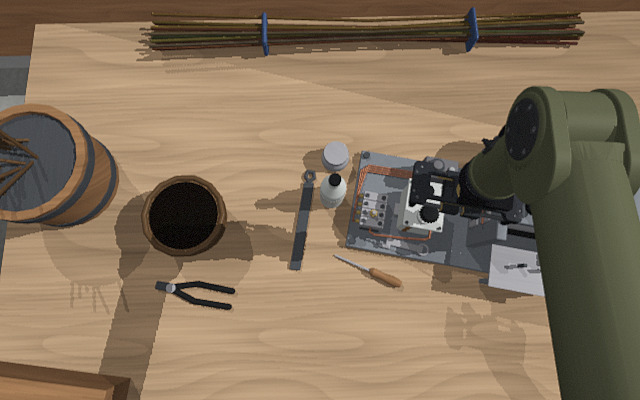

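View pics/side1.png

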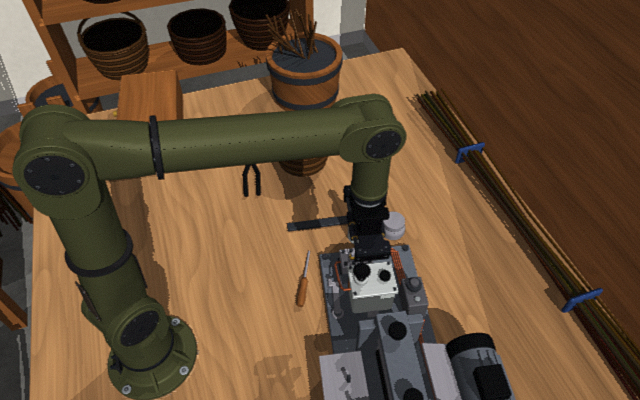

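Call:
drive_tool --increments "-2 30 -1 0 255; 0 30 0 0 255; 0 30 0 0 255; 0 8 0 0 255; 0 8 0 0 255; 0 8 0 0 255; 0 5 0 0 255; 0 0 0 0 255; 0 0 0 0 255"

```text
time: 3.58
position: [0.5521, -0.0389, 0.164]
tool_rot: [-1.304, -1.041, 1.041]
ft_force: [-7.3, 1.8, 11.9]
grip_width: 0.006
```

```bash
python3 st.py 2
```

```text
[[ 0.223 -0.002 -0.975]
 [ 0.975  0.003  0.223]
 [ 0.002 -1.     0.003]]
time 3.575
position [ 0.55214985 -0.03887571  0.16404988]
ft_force [-7.3016591   1.84981105 11.9221091 ]
grip_width 0.006211712072373832
joint_positions [-0.48467914  0.16582149  0.56440365  1.78830995 -0.09687527  1.21651399
  1.45294557]
[ -0.83129501 -35.95451511  -0.98973853]
```

View pics/side2z.png

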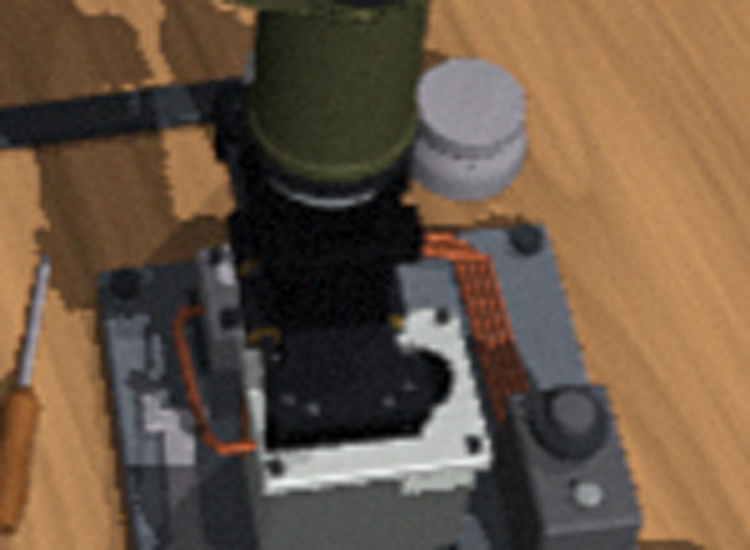

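View pics/top2z.png

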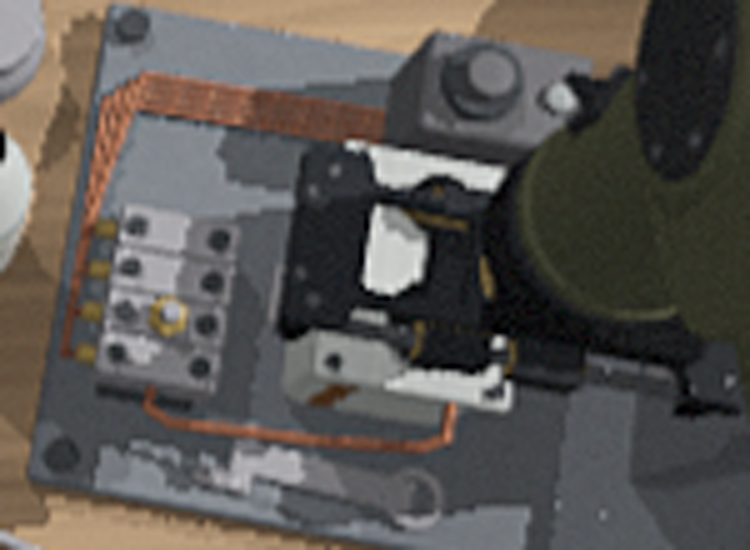

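Call:
drive_tool --increments "0 4 0 0 255; 0 4 0 0 255; 0 0 0 0 255; 0 0 0 0 255"

```text
time: 4.18
position: [0.5525, -0.0389, 0.1593]
tool_rot: [-1.304, -1.042, 1.04]
ft_force: [-14.7, 3.1, 28.3]
grip_width: 0.006
```

Call:
drive_tool --increments "0 -8 0 0 255; 0 -9 0 0 255; 0 -9 0 0 255; 0 -9 0 0 255; 0 -3 0 0 255; 0 0 0 0 255; 0 0 0 0 255; 0 0 0 0 255"

```text
time: 5.18
position: [0.5529, -0.0404, 0.1911]
tool_rot: [-1.308, -1.04, 1.041]
ft_force: [-0.5, 0.8, -0.7]
grip_width: 0.006
```

```bash
python3 st.py 3
```

```text
[[ 0.225 -0.001 -0.974]
 [ 0.974 -0.     0.225]
 [-0.    -1.     0.001]]
time 5.175
position [ 0.55289007 -0.04042195  0.19110142]
ft_force [-0.45731389  0.80148303 -0.69008351]
grip_width 0.005941613015334364
joint_positions [-0.48978166  0.14417057  0.5670633   1.75364801 -0.08076271  1.26773635
  1.44070055]
[ 4.33346897e-01 -8.89871079e+00 -6.23440444e-03]
```

View pics/side3z.png

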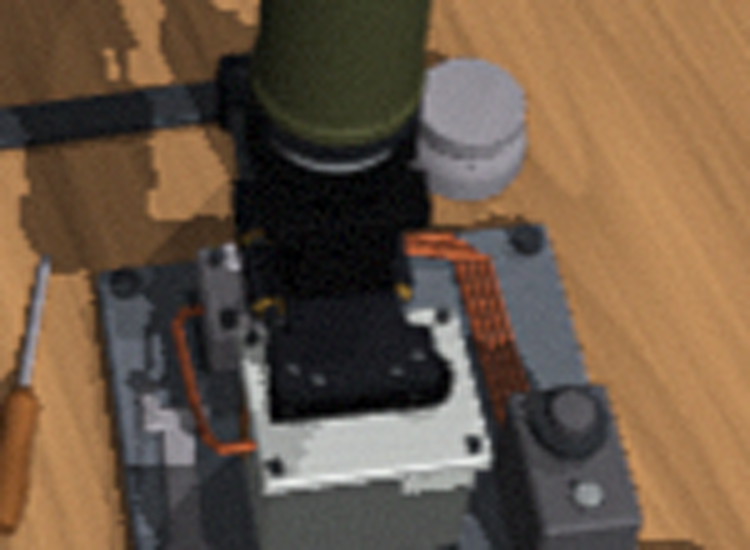

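View pics/top3z.png

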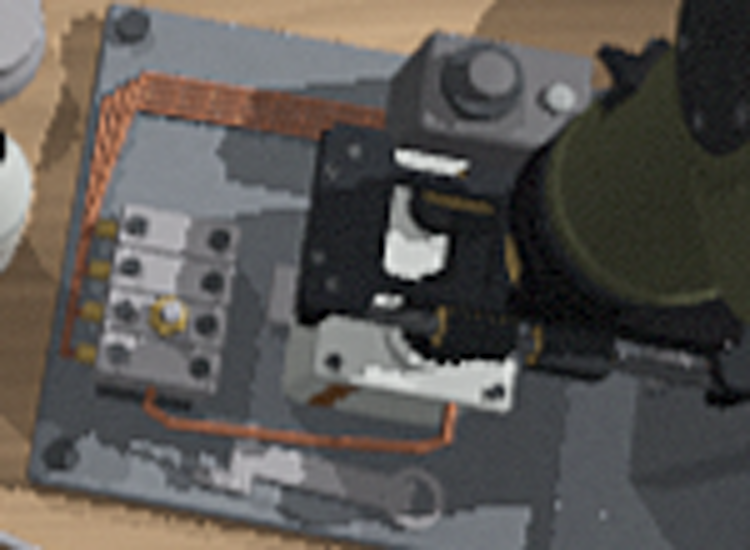

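Call:
drive_tool --increments "0 12 0 0 255; 0 13 0 0 255; 0 12 0 0 255; 0 0 0 0 255; 0 0 0 0 255; 0 0 0 0 255"

```text
time: 6.02
position: [0.5542, -0.0405, 0.1593]
tool_rot: [-1.308, -1.044, 1.037]
ft_force: [-8.6, 0.4, 29.1]
grip_width: 0.006
```

Call:
drive_tool --increments "0 -12 0 0 255; 0 -13 0 0 255; 0 -12 0 0 255; 0 0 0 0 255; 0 0 0 0 255; 0 0 0 0 255; 0 0 0 0 255; 0 12 0 0 255; 0 13 0 0 255; 0 12 0 0 255; 0 0 0 0 255; 0 0 0 0 255; 0 0 0 0 255"

```text
time: 7.65
position: [0.5542, -0.0405, 0.1593]
tool_rot: [-1.308, -1.043, 1.037]
ft_force: [-10.4, 0.4, 28.2]
grip_width: 0.004
```

Call:
drive_tool --increments "0 -12 0 0 255; 0 -13 0 0 255; 0 -12 0 0 255; 0 0 0 0 255; 0 0 0 0 255; 0 0 0 0 255; 0 0 0 0 255; 0 12 0 0 255; 0 13 0 0 255; 0 12 0 0 255; 0 0 0 0 255; 0 0 0 0 255; 0 0 0 0 255"

```text
time: 9.28
position: [0.5542, -0.0404, 0.1593]
tool_rot: [-1.308, -1.043, 1.037]
ft_force: [-9.5, 0.1, 28.8]
grip_width: 0.005
```

Call:
drive_tool --increments "0 -12 0 0 255; 0 -13 0 0 255; 0 -12 0 0 255; 0 0 0 0 255; 0 0 0 0 255; 0 0 0 0 255; 0 0 0 0 255"

```text
time: 10.15
position: [0.5528, -0.0404, 0.191]
tool_rot: [-1.307, -1.04, 1.041]
ft_force: [-0.0, -0.4, 0.2]
grip_width: 0.003
```

```bash
python3 st.py 4
```

```text
[[ 0.225 -0.001 -0.974]
 [ 0.974 -0.     0.225]
 [-0.    -1.     0.001]]
time 10.15
position [ 0.55282515 -0.04035625  0.19103617]
ft_force [-0.02639986 -0.43436391  0.16762855]
grip_width 0.0031458279578108887
joint_positions [-0.49069922  0.14424462  0.56797553  1.75378587 -0.08092994  1.26776717
  1.44085252]
[ 0.38377582 -8.96401476 -0.08285584]
```

View pics/top4z.png

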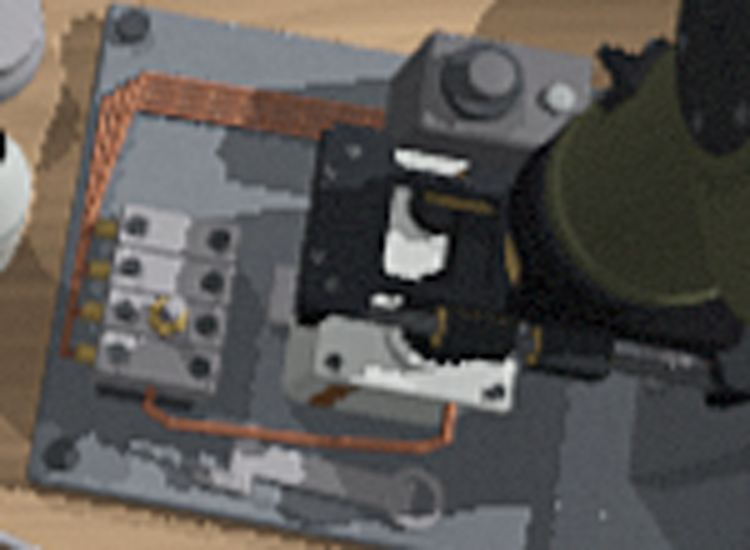

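Four full strokes are done; the top view shows the bright pin tip near zoomed (172,312) in the brass gland. I'll do four more, because extra strokes are harmless.

Call:
drive_tool --increments "0 12 0 0 255; 0 13 0 0 255; 0 12 0 0 255; 0 0 0 0 255; 0 0 0 0 255; 0 0 0 0 255"

```text
time: 11.0
position: [0.5545, -0.0405, 0.1593]
tool_rot: [-1.309, -1.044, 1.037]
ft_force: [-8.4, 0.6, 28.6]
grip_width: 0.001
```

Call:
drive_tool --increments "0 -12 0 0 255; 0 -13 0 0 255; 0 -12 0 0 255; 0 0 0 0 255; 0 0 0 0 255; 0 0 0 0 255; 0 0 0 0 255; 0 12 0 0 255; 0 13 0 0 255; 0 12 0 0 255; 0 0 0 0 255; 0 0 0 0 255; 0 0 0 0 255"

```text
time: 12.62
position: [0.5544, -0.0405, 0.1593]
tool_rot: [-1.309, -1.044, 1.037]
ft_force: [-8.7, 0.6, 27.8]
grip_width: 0.006
```

Call:
drive_tool --increments "0 -12 0 0 255; 0 -13 0 0 255; 0 -12 0 0 255; 0 0 0 0 255; 0 0 0 0 255; 0 0 0 0 255; 0 0 0 0 255; 0 12 0 0 255; 0 13 0 0 255; 0 12 0 0 255; 0 0 0 0 255; 0 0 0 0 255; 0 0 0 0 255"

```text
time: 14.25
position: [0.5544, -0.0405, 0.1593]
tool_rot: [-1.309, -1.044, 1.037]
ft_force: [-8.4, 0.5, 29.0]
grip_width: 0.003
```

Call:
drive_tool --increments "0 -12 0 0 255; 0 -13 0 0 255; 0 -12 0 0 255; 0 0 0 0 255; 0 0 0 0 255; 0 0 0 0 255; 0 0 0 0 255; 0 12 0 0 255; 0 13 0 0 255; 0 12 0 0 255; 0 0 0 0 255; 0 0 0 0 255; 0 0 0 0 255"

```text
time: 15.88
position: [0.5544, -0.0405, 0.1593]
tool_rot: [-1.309, -1.044, 1.037]
ft_force: [-8.9, 0.6, 27.9]
grip_width: 0.001
```

Call:
drive_tool --increments "0 -12 0 0 255; 0 -13 0 0 255; 0 -12 0 0 255; 0 -40 0 0 255; 0 -50 0 0 255; 0 0 -50 0 255; 0 0 -50 0 255; 50 0 0 0 255; 0 0 0 0 255; 0 0 0 0 255"

```text
time: 17.12
position: [0.6613, -0.0141, 0.2805]
tool_rot: [-1.307, -1.039, 1.043]
ft_force: [0.0, 0.3, -0.6]
grip_width: 0.003
```

```bash
python3 st.py 5
```

```text
[[ 0.224 -0.002 -0.975]
 [ 0.975 -0.001  0.224]
 [-0.001 -1.     0.002]]
time 17.125
position [ 0.66131636 -0.01412506  0.28054225]
ft_force [ 0.01289182  0.27643609 -0.596691  ]
grip_width 0.0028256817245418996
joint_positions [-0.45384473  0.36108488  0.58920604  1.346138   -0.19711727  1.49466991
  1.46520896]
[-49.39725415  80.78110375  99.61589264]
```

View pics/top5z.png

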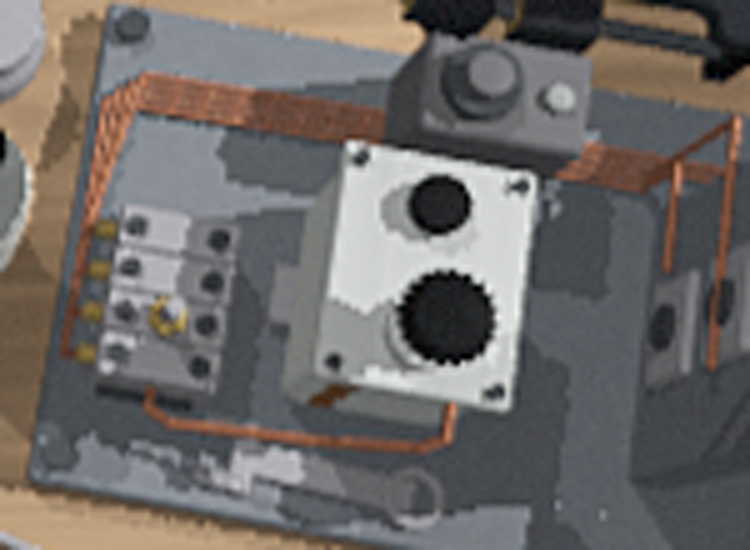

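View pics/side5.png

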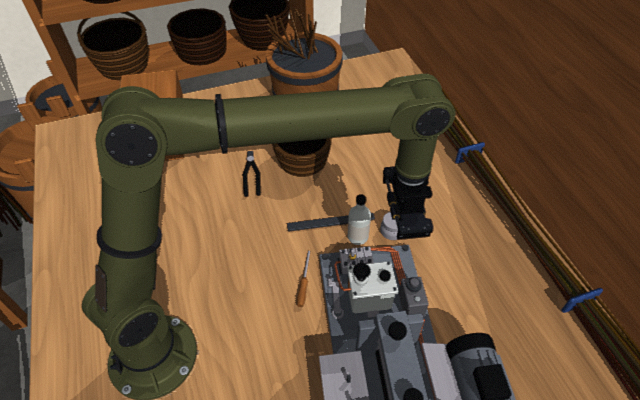

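```bash
python3 - <<'E'
from h import *
o=[]
for f,x,y in(('side0',335,240),('side5',335,240),('top0',360,200),('top4',360,200),('top5',360,200)):
    im=np.load(f'pics/{f}.png.npz')['img'][y:y+30,x:x+35];o.append(cv2.resize(im,None,fx=11,fy=11,interpolation=cv2.INTER_NEAREST))
o.append(o[0]*0)
r=np.vstack([np.hstack(o[:2]),np.hstack(o[2:4])]);r2=np.hstack([o[2],o[4]])
cv2.imwrite('pics/cmp.png',cv2.resize(np.vstack([np.hstack(o[:2]),r2]),(770,600),interpolation=cv2.INTER_NEAREST)[:,:,::-1])
t=dict(np.load('pics/top0.png.npz'));s=dict(np.load('pics/side0.png.npz'))
# machine pose: head at (0.554,-0.040), yaw from cap
for f in('top5',):
  a=ray(t,(429.7,213.3),.173)[:2];b=ray(t,(427.9,190.9),.134)[:2]
  u=(b-a)/np.linalg.norm(b-a);v=np.array([-u[1],u[0]]);o=a+u*20  # plunger at machine x=-20
  p=o-21*u*1e-3+112*v*1e-3-u*20+u*.020;print(u,p)
  for h in(.073,.077,.085,.095):print(h,proj(t,[*p,h]),proj(s,[*p,h]))
E
```

```text
[ 0.97872852 -0.20515968] [0.57602227 0.06969609]
0.073 [373.83023836 213.08351424] [352.91559923 255.22424618]
0.077 [374.0771687  212.79306306] [352.97094613 254.43188396]
0.085 [374.57709466 212.20502644] [353.08237249 252.83667216]
0.095 [375.21363319 211.45629964] [353.22304572 250.82275373]
```

View pics/cmp.png

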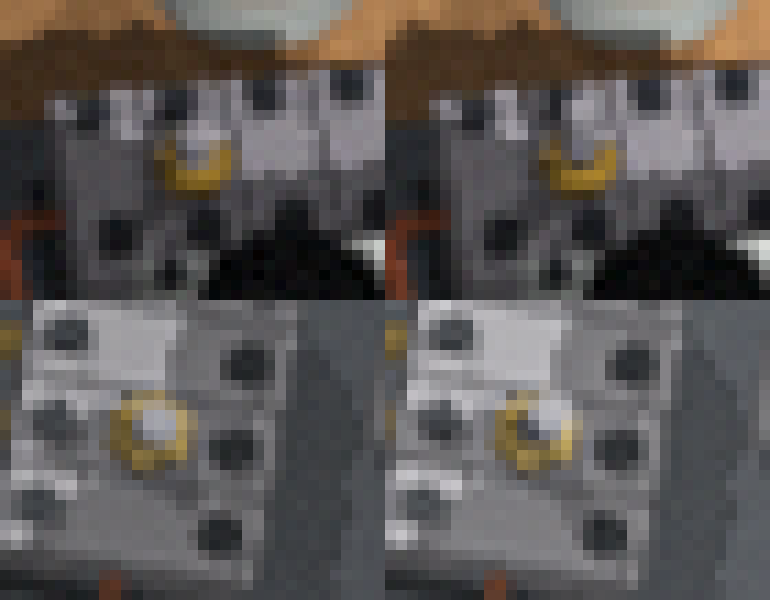

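```bash
python3 - <<'E'
from h import *
for n,(x,y,w,h) in(('top',(395,165,60,80)),('side',(335,230,80,80))):
  for f in('0','5'):
    im=np.load(f'pics/{n}{f}.png.npz')['img'];m=(im[y:y+h,x:x+w].max(2)<50).astype('uint8')
    k,l,st,c=cv2.connectedComponentsWithStats(m)
    print(n,f,[(c[i]+[x,y]).round(1).tolist() for i in range(1,k) if 100<st[i,4]<270])
a=np.load('pics/top0.png.npz')['img'].astype(int);b=np.load('pics/top5.png.npz')['img'].astype(int)
d=abs(a-b).max(2)>50;d=d.astype('uint8')*255
cv2.imwrite('pics/diff.png',d)
print('tip patch 0/5'); 
print(ctrl.get_state()['ft_force'])
E
```

```text
top 0 [[434.8, 179.9], [427.4, 190.5], [428.9, 213.2]]
top 5 [[427.5, 190.7], [428.8, 213.2]]
side 0 [[360.5, 269.9], [342.5, 274.5], [345.0, 301.2]]
side 5 [[405.5, 233.8], [360.6, 270.1], [342.3, 274.0], [400.8, 296.6], [344.9, 301.4]]
tip patch 0/5
[-0.18264939 -0.02956993 -0.25943373]
```

View pics/diff.png

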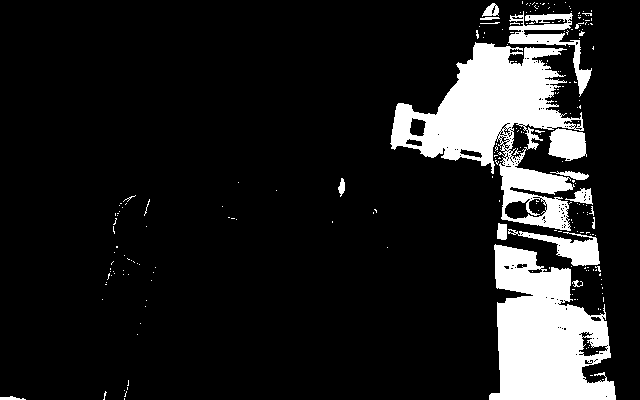

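View pics/top5.png

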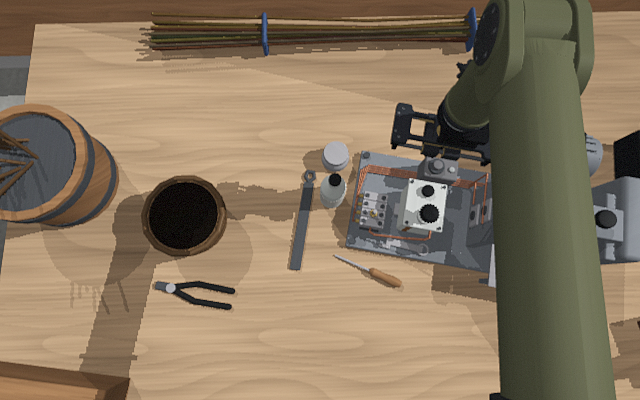

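The plunger head is back where it started in both views. No loose item has moved; the only other changes are the arm and its shadows. The pin's groove is showing and its tip is about 95 mm high. Handing in.

```bash
python3 -c "
from h import *
print(workorder.close_job(), ctrl.get_state()['time'])"
```

```text
the job is handed in; nothing more can be done
the job is handed in; nothing more can be done
```

I pumped the plunger eight full strokes with the shut fingertips, pressing the head from above. I then lifted the arm clear and handed the job in at about 17 s; the system gives no verdict.

**Strokes:** every stroke bottomed at about 159.3 mm, the full-down height, with about 28 N of vertical force. I misjudged the first descent, so the fingers met the head before I meant them to. It only became part of the first stroke.

**Last checks:**
- **Pin:** the dark groove is clear of the gland in the top view. The tip is about 95 mm high in the side view, which is fully out. At this resolution the height is only good to a few millimetres. Eight strokes at 3.2 mm each would cover the whole travel even from fully in.
- **Plunger:** back up, with its head within 0.2 px of the starting position in both views.
- **Bystanders and start button:** comparing before and after in the top view, nothing moved except the arm, the pin and the shadows. I saw the start button only by eye and never went near it.
- **Contact:** the wrist force is near zero, with the gripper about 10 cm away from the plunger.

No check failed or disagreed.

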